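# Snap the blank cover home in the desk connection box

## Task

One blank cover of the desk connection box only sits proud on its bay. Pick up the glue stick and, holding it upright as a pusher, press that cover straight down with its foot until it snaps in fully, flush with the box like its neighbour; the gripper itself must not touch the covers. Then stand the glue stick upright on the table again, let go, and leave the other things where they are.

Things in the scene. Friction and masses are not known exactly. Their poses are not given: they have to be found in the camera images.
- connection_box: low desk connection box, 104 (x) x 220 (y) x 52 mm, fixed to the table, pale metal with black end cheeks 4 mm higher than its deck. Origin at the centre of its underside on the table, z up, y along its length; deck 48 mm above the origin. Three bays along y: square cover bays at y = -66 mm and y = 0, a fixed module with two data ports at y = +66 mm.
- loose_cover: grey cover, square plate 56 x 56 x 4 mm over a 40 x 40 x 28 mm snap foot, 30 g, resting proud on sprung catches in one of the two cover bays (either one), upper face about 10 mm above the deck. Origin at the centre of the foot's underside, 32 mm below the upper face; z up. Some 10 to 15 N at its centre push it down 10 mm past the catches onto a firm ledge, flush with the deck, where it stays.
- loose_cover_top (a point): centre of the loose cover's upper face, marked by a thin round outline 34 mm across: where to press; z up.
- seated_cover: the same kind of cover, already snapped home in the other cover bay, its upper face flush with the deck; leave it so.
- seated_cover_top (a point): centre of the seated cover's upper face.
- glue_stick: closed glue stick standing upright on the table to the right of the box, a white cylinder 27 mm in diameter up to 60 mm with a red cap 29 mm in diameter from 61 to 89 mm (its top), 35 g, rigid; its lower end is flat. Origin at the centre of its lower end, z up along it.
- correction: bystander: slim brown dropper bottle, 33 mm in diameter, 102 mm tall, standing; origin at the centre of its underside.
- stamp: bystander: rubber stamp with a wooden knob grip, 27 x 50 x 73 mm, standing; origin at the centre of its underside.
- notes: bystander: pad of yellow sticky notes, 78 x 78 x 24 mm; origin at the centre of its underside.
Not all that is in view belongs to the job. Of the things like the glue_stick, leave any that is purple; of the rest the smaller one is meant.

How it is judged:
By the outcome, as a careful person would: the job done as asked, in the order asked, and still so for the second after the job is handed in, with the robot touching nothing.
It also fails if it takes over 40 s, if anything falls off the work surface, if the arm or the gripper's body presses on something with over 40 N, if the wrist force passes 120 N, or if a joint passes its speed limit or range.

## Robot

A 7-joint arm with a two-finger parallel gripper is mounted at the origin on a cart in front of the work surface, level with it; the furniture and walls round the work are solid. World frame = base frame: x ahead of the robot, y to its left, z up, the work surface at z = 0. Lengths are in m, angles in rad, forces in N, time in s.
With the tool pointing down it reaches from about 0.425 to 0.925 m from the base axis. Payload 6.8 kg.
Tool frame: the origin (TCP) lies at the very end of the fingers, on their centre line; the grasp point (between the pads) lies 19 mm behind it (manip.grip_depth is the distance from the TCP to the grasp point, in m); z points along the fingers, y is the line along which they close (so a half turn about z gives the same grasp; the last joint's range is limited). The gripper opens to 85 mm and grips with 20 to 120 N. Pads are 22 mm wide; open, the fingers measure 114 mm over their backs; the gripper's body (76 mm by 85 mm) begins 54 mm behind the grasp point. The pads swing forward as they close: fully open they stand 13 mm farther back than shut.
Start: joints at [1.16, 0.477, 0.022, 1.555, -0.011, 1.109, -0.083], TCP at [0.201, -0.644, 0.194] pointing down, gripper open.
Joint ranges: [-2.96, 2.96], [-0.34, 2.1], [-1.41, 1.46], [0.24, 2.44], [-1.37, 4.51], [0.17, 1.92], [-2.96, 2.96]. Speed limits (rad/s): [2.39, 2.39, 3.14, 3.14, 3.14, 3.14, 3.14].

## Interface

Orientations are given as [roll, pitch, yaw] about the fixed x, y, z axes, in that order (R = Rz(yaw) Ry(pitch) Rx(roll)).
In Python, from plant import status, cams, hand_in, manip gives the robot as it stands.
- The arm moves only by the tool jog_arm, never from a script. Its argument "targets" is a list that holds one entry, the list of rows, each a list of 6 numbers: the shift along the tool's x, y, z in m, then the turn, a rotation vector about the tool's x, y, z in degrees. A call has 1 to 12 rows; each row shifts and turns the commanded pose from where the row before left it, along the tool's axes as they then stand; what a row does not reach is not made up. A row lasts 1/10 s, in which the tool goes at most 50 mm and 8.59 degrees, less where a joint would pass 70% of its speed; a pose out of reach is approached as far as the arm can. A call is refused whole if a number of a shift passes 0.05 or a number of a turn 8.59, either way. A call with a gripper value outside its range is refused whole. "jaw" is the opening, from 0 (shut) to 1 (fully open), set as the call begins (left out, the last holds). The fingers move at their own pace and stop on an object; "newtons" is the grip in N (left out, the last holds). Time passes only in rows, so rows that do not move let the fingers close. It gives the time, the measured TCP pose, the force, the opening and the grip force at its end, in the units of the state.
- status.get_state(): the state, without advancing time (a new reading comes with each control period).
- cams.snapshot(name): name is "scene" or "top" or "wrist"; returns a dict with "frame" (384x512x3 uint8, red, green, blue), "K" (3x3 intrinsics, pixels), "T" (4x4, takes a point from camera to world coordinates). Camera axes: x right, y up, looking along -z (the intrinsics and any distortion apply to the point x, -y, -z); pixel columns grow to the right and rows downward; lengths in m; the calibration is good to about 2 mm. The wrist camera is an equidistant fisheye: a pixel r from the principal point sees the ray r / f radians off the axis. A picture is of the moment at which its call begins. There is no depth.
- hand_in(): hands the job in; it is judged then, once.
The state is a dict: "time_s": time; "joint_positions": joint angles; "qvel": joint speeds; "tau": joint torques, N m; "position": TCP position; "ee_rot": TCP orientation; "wrist_force": force on the tool from outside, world axes, zero at the start; "torque": the same for the moment, N m; "grip_width": finger opening in m; "grip_force": force on a finger pad.
Only numpy, scipy, OpenCV 4.12 (cv2) and the standard library are available. Lean on these libraries where they do the work, as an engineer would, in place of code of your own. Each camera call takes 0.05 s, during which the arm holds its last target. There are 200 camera calls.

## Working session

There is one attempt and no reset: what is moved stays moved. The work goes in short steps, Python scripts to look and compute and a tool call to move; the robot and the scene stay as the last step left them, time stands still between calls to the robot, and variables do not carry over. Pictures are saved under pics/ and viewed, at most 10 in all, crops included, and the job is handed in when it is done.

Besides the shell and the picture viewer there is one more tool, called after "Request:" as a command line: name --argument value ..., lists and objects as JSON in quotes. jog_arm: Moves the arm, as the interface text tells. Its arguments: {"type":"object","properties":{"targets":{"type":"array"},"jaw":{"type":"number"},"newtons":{"type":"number"}},"required":["targets"]}

```bash
mkdir -p pics
cat > h.py <<'E'
import numpy as np,cv2
from plant import status,cams,manip
def snap(n,f):
    s=cams.snapshot(n); cv2.imwrite('pics/'+f+'.png',s['frame'][:,:,::-1]); np.savez('pics/'+f,**{k:s[k] for k in('frame','K','T')}); return s
def load(f): return np.load('pics/'+f+'.npz')
def ray(s,u,v,fish=False):
    K,T=s['K'],s['T']; x=(u-K[0,2])/K[0,0]; y=(v-K[1,2])/K[1,1]
    if fish:
        r=np.hypot(x,y); d=np.array([x/r*np.sin(r),-y/r*np.sin(r),-np.cos(r)]) if r>0 else np.array([0,0,-1.])
    else: d=np.array([x,-y,-1])
    return T[:3,3],T[:3,:3]@d
def plane(s,u,v,z,fish=False):
    o,d=ray(s,u,v,fish); return o+d*(z-o[2])/d[2]
def proj(s,p):
    K,T=s['K'],s['T']; q=T[:3,:3].T@(np.array(p)-T[:3,3]); return K[0,0]*q[0]/-q[2]+K[0,2],K[1,1]*-q[1]/-q[2]+K[1,2]
E
python3 - <<'E'
from h import *
a=snap('top','top0');b=snap('scene','scene0')
im=np.hstack([a['frame'],b['frame']])
for s in(a,b):print(s['K'].round(1).tolist(),s['T'].round(3).tolist())
print(status.get_state(),manip.grip_depth, [k for k in a])
E
```

```text
[[408.1, 0.0, 253.8], [0.0, 408.1, 194.1], [0.0, 0.0, 1.0]] [[-0.022, 0.997, -0.075, 0.484], [-0.999, -0.021, 0.027, 0.007], [0.025, 0.076, 0.997, 1.511], [0.0, 0.0, 0.0, 1.0]]
[[374.2, 0.0, 254.2], [0.0, 374.2, 186.0], [0.0, 0.0, 1.0]] [[-0.618, 0.334, -0.712, -0.17], [-0.786, -0.244, 0.568, 0.602], [0.016, 0.911, 0.413, 0.512], [0.0, 0.0, 0.0, 1.0]]
{'time_s': 0.1, 'joint_positions': array([ 1.15989013,  0.47772022,  0.02233708,  1.55633359, -0.01146103,
        1.10931731, -0.08314042]), 'qvel': array([ 0.001403  , -0.00172868, -0.00018556, -0.00181664, -0.00054877,
       -0.00075699,  0.00174529]), 'tau': array([ 4.72285101e-03, -5.97758174e+01,  1.61375284e+00, -2.81953901e+01,
        1.28641023e-02,  5.02618859e-03,  5.33688464e-06]), 'position': array([ 0.20108552, -0.64373291,  0.19332905]), 'ee_rot': array([-3.13994934e+00,  1.52257167e-04,  3.02808446e-01]), 'wrist_force': array([ 0.11799628,  0.23601794, -0.44266833]), 'torque': array([-0.04684776, -0.03646777,  0.00245379]), 'grip_force': 0.0, 'grip_width': 0.0854261759964711} 0.0187 ['frame', 'K', 'T']
```

View pics/top0.png

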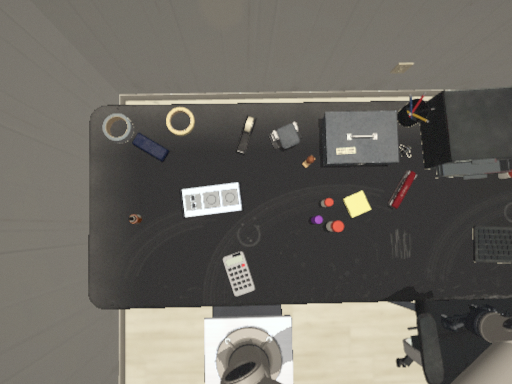

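View pics/scene0.png

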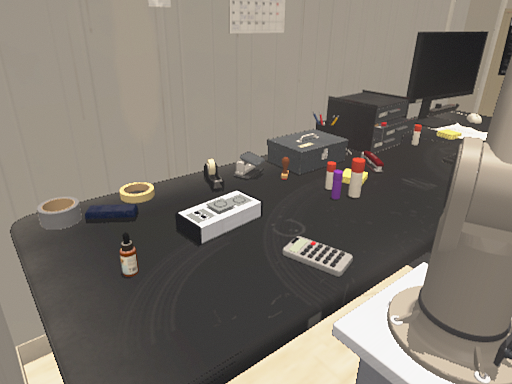

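Top view: the box is at about (212,200), with its port module at the left. Small red-capped stick at (328,202), purple one at (318,219), larger red one at (337,226). Next I need precise positions and which bay is proud.

Run:
```python
from h import *
a=load('top0');b=load('scene0')
def comps(f,m,box,mn=8):
    x0,y0,x1,y1=box; mm=np.zeros_like(m,np.uint8); mm[y0:y1,x0:x1]=m[y0:y1,x0:x1]
    n,l,st,c=cv2.connectedComponentsWithStats(mm)
    return [(st[i],c[i]) for i in range(1,n) if st[i][4]>=mn]
f=a['frame'].astype(int);red=((f[...,0]>120)&(f[...,1]<f[...,0]*.55)&(f[...,2]<f[...,0]*.55))
for st,c in comps(f,red,(300,180,360,250)): print('top red',st,c.round(1),plane(a,*c,.089).round(4))
pur=(f[...,2]>70)&(f[...,1]<f[...,2]*.6)
for st,c in comps(f,pur,(300,180,360,250)): print('pur',st,c.round(1),plane(a,*c,.09).round(4))
g=b['frame'].astype(int);red=((g[...,0]>120)&(g[...,1]<g[...,0]*.45)&(g[...,2]<g[...,0]*.45))
for st,c in comps(g,red,(315,140,375,200)): print('scene red',st,c.round(1),plane(b,*c,.075).round(4))
w=(f.min(2)>90).astype(np.uint8); m=np.zeros_like(w); m[175:225,170:255]=w[175:225,170:255]
cs=max(cv2.findContours(m,0,2)[0],key=cv2.contourArea); r=cv2.minAreaRect(cs); print(r)
bp=np.array([plane(a,*p,.05) for p in cv2.boxPoints(r)]); print(bp.round(4).tolist(), bp.mean(0), [np.linalg.norm(bp[i]-bp[i-1]) for i in range(4)])
A=cv2.resize(a['frame'][175:250,175:355],None,fx=4.4,fy=4.4,interpolation=2)
B=cv2.resize(b['frame'][180:245,165:275],None,fx=4,fy=4,interpolation=2)
C=np.zeros((A.shape[0]+B.shape[0],A.shape[1],3),np.uint8);C[:A.shape[0]]=A;C[A.shape[0]:,:B.shape[1]]=B
cv2.imwrite('pics/c1.png',C[:,:,::-1]);print(C.shape)
```

```text
top red [325 198   9   9  66] [328.8 201.7] [ 0.5586 -0.2945  0.089 ]
top red [331 220  13  12 123] [337.5 225.8] [ 0.474  -0.3218  0.089 ]
pur [311 215  12   9  87] [316.7 219.4] [ 0.4979 -0.2497  0.09  ]
scene red [366 151   9   8  17] [369.5 153.9] [ 0.5586 -0.4993  0.075 ]
scene red [352 157  13  16 172] [357.9 164.6] [ 0.5161 -0.3788  0.075 ]
scene red [327 161   9  11  81] [331.  165.9] [ 0.5606 -0.2977  0.075 ]
((211.40771484375, 199.2615509033203), (29.396230697631836, 58.54439163208008), 82.87498474121094)
[[0.6201, 0.2288, 0.05], [0.6421, 0.0205, 0.05], [0.5369, 0.0096, 0.05], [0.5155, 0.2168, 0.05]] [0.57863254 0.11893131 0.05      ] [np.float64(0.1052373470679697), np.float64(0.20945661944370744), np.float64(0.1057546430722913), np.float64(0.20837960591712665)]
(590, 792, 3)
```

View pics/c1.png

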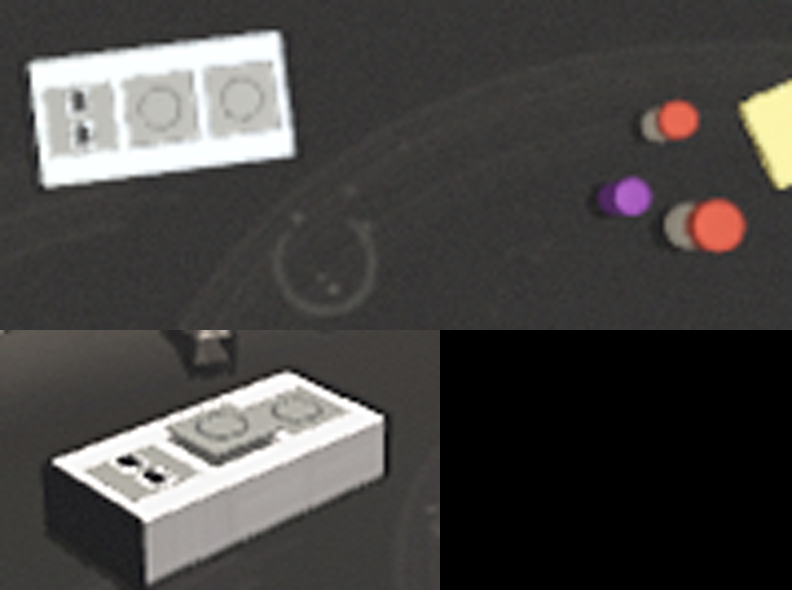

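The crop shows the middle cover (ring about (211,199) in the top view) standing proud, so it sits at the box centre of about (0.579, 0.119), yaw about 6°. Both views put the glue stick at about (0.559, -0.296). I'll square the tool to the world and move over it.

Request:
jog_arm --targets '[[[0,0,0,0,0,5.8],[0,0,0,0,0,5.8],[0,0,0,0,0,5.75],[0.03,-0.029,0,0,0,0],[0.03,-0.029,0,0,0,0],[0.03,-0.029,0,0,0,0],[0.03,-0.029,0,0,0,0],[0.03,-0.029,0,0,0,0],[0.03,-0.029,0,0,0,0],[0.03,-0.029,0,0,0,0],[0.03,-0.029,0,0,0,0],[0.03,-0.029,0,0,0,0]]]' --jaw 0.8 --newtons 60

```text
time_s: 1.3
position: [0.4721, -0.3818, 0.1939]
ee_rot: [-3.141, 0.001, -0.0]
wrist_force: [1.2, -0.3, 0.2]
grip_width: 0.0682
grip_force: 0.0
```

Request:
jog_arm --targets '[[[0.03,-0.029,0,0,0,0],[0.03,-0.029,0,0,0,0],[0.028,-0.029,0.02,0,0,0],[0,0,0.015,0,0,0],[0,0,0,0,0,0],[0,0,0,0,0,0]]]'

```text
time_s: 1.9
position: [0.558, -0.2976, 0.1589]
ee_rot: [3.141, 0.002, -0.002]
wrist_force: [0.1, -0.6, -0.2]
grip_width: 0.0682
grip_force: 0.0
```

Run:
```python
from h import *
s=snap('wrist','w1');print(s['K'].round(1).tolist(),s['T'].round(3).tolist())
t=status.get_state();print(t['position'],t['ee_rot'],t['grip_width'],t['wrist_force'])
f=s['frame'].astype(int);m=((f[...,0]>120)&(f[...,1]<f[...,0]*.5)&(f[...,2]<f[...,0]*.5)).astype(np.uint8)
n,l,st,c=cv2.connectedComponentsWithStats(m)
for i in range(1,n):
  if st[i][4]>30: print(st[i],c[i].round(1),plane(s,*c[i],.089,True).round(4))
```

```text
[[297.3, 0.0, 253.8], [0.0, 297.3, 192.5], [0.0, 0.0, 1.0]] [[-0.002, 0.96, 0.279, 0.628], [-1.0, -0.002, -0.0, -0.296], [0.0, -0.279, 0.96, 0.339], [0.0, 0.0, 0.0, 1.0]]
[ 0.55835852 -0.29809661  0.15961259] [ 3.14068369e+00  3.31664116e-04 -2.46510998e-03] 0.06813841452074694 [0.24948124 0.19149943 0.00053148]
[ 446   97   58  100 1404] [475.7 149.4] [ 0.6013 -0.5268  0.089 ]
[234 170  30  34 590] [245.8 187. ] [ 0.5601 -0.2891  0.089 ]
[253 257  41  31 636] [271.  268.5] [ 0.4784 -0.3126  0.089 ]
```

View pics/w1.png

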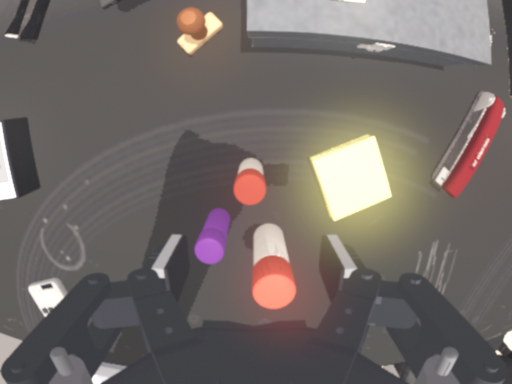

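The wrist view has the cap at (249,188), squarely between the pads at (170,255) and (340,255), with purple at (212,237) and large red at (272,270) clear of them. Estimate (0.560, -0.294). Descending.

Request:
jog_arm --targets '[[[0.002,-0.003,0.02,0,0,0],[0,0,0.03,0,0,0],[0,0,0.03,0,0,0],[0,0,0.03,0,0,0],[0,0,0.02,0,0,0],[0,0,0.007,0,0,0],[0,0,0,0,0,0],[0,0,0,0,0,0]]]'

```text
time_s: 2.75
position: [0.562, -0.2945, 0.0238]
ee_rot: [3.14, -0.002, -0.001]
wrist_force: [-0.0, 0.8, 0.6]
grip_width: 0.0683
grip_force: 0.0
```

Run:
```python
from h import *
s=snap('wrist','w2')
t=status.get_state();print(t['position'],t['ee_rot'],t['wrist_force'])
```

```text
[ 0.56234229 -0.29432753  0.0239697 ] [ 3.14031085e+00 -2.56360301e-03 -7.84223544e-04] [-0.23824733  0.18527589 -0.35436432]
```

View pics/w2.png

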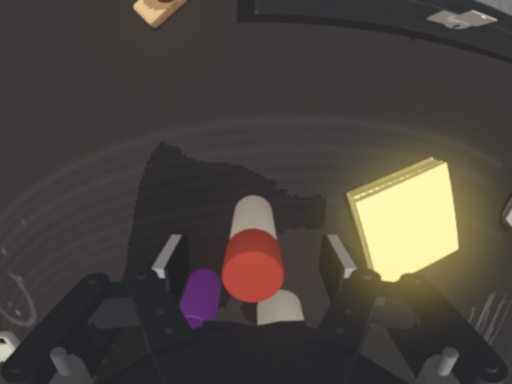

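The stick is centred between the pads, cap at (253,265). Closing, then a small lift.

Request:
jog_arm --targets '[[[-0.002,0,-0.001,0,0,0],[0,0,0,0,0,0],[0,0,0,0,0,0],[0,0,0,0,0,0],[0,0,0,0,0,0],[0,0,0,0,0,0],[0,0,0,0,0,0],[0,0,0,0,0,0]]]' --jaw 0 --newtons 60

```text
time_s: 3.6
position: [0.56, -0.2937, 0.0242]
ee_rot: [3.141, -0.001, -0.0]
wrist_force: [-1.0, 0.6, 6.3]
grip_width: 0.0271
grip_force: 58.8
```

Request:
jog_arm --targets '[[[0,0,-0.015,0,0,0],[0,0,-0.03,0,0,0],[0,0,-0.04,0,0,0],[0,0,-0.04,0,0,0],[0,0,-0.015,0,0,0],[0,0,0,0,0,0]]]'

```text
time_s: 4.2
position: [0.5609, -0.294, 0.1664]
ee_rot: [3.139, -0.005, -0.0]
wrist_force: [0.3, -0.2, -1.0]
grip_width: 0.0268
grip_force: 59.0
```

Run:
```python
from h import *
s=snap('wrist','w3');b=snap('scene','scene1');a=snap('top','top1')
B=cv2.resize(b['frame'][70:250,290:400],None,fx=3,fy=3,interpolation=2)
W=s['frame'];C=np.zeros((540,800,3),np.uint8);C[:,:330]=B;C[:384,330:]=W[:,20:490];cv2.imwrite('pics/c2.png',C[:,:,::-1])
# seen tilt: foot and cap in scene view
t=status.get_state();print(t['position'],t['ee_rot'],t['grip_width'],t['grip_force'])
```

```text
[ 0.55805042 -0.29270742  0.16140481] [-3.14036038e+00  2.83508957e-03  1.50285036e-04] 0.027035591503204833 59.03753042221069
```

View pics/c2.png

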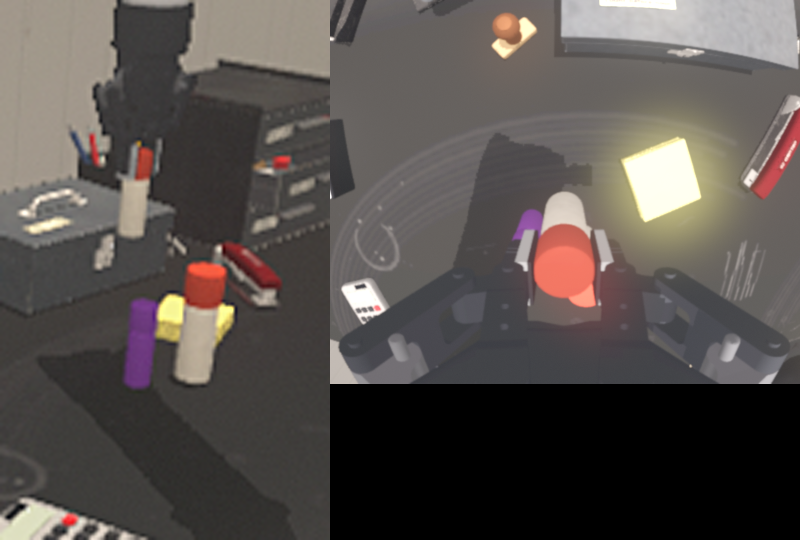

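The stick is held upright between the pads, clear of the table. Carrying it towards the box and stopping short so the ring stays in view.

Request:
jog_arm --targets '[[[0,-0.02,0,0,0,0],[0.002,-0.032,0,0,0,0],[0.002,-0.032,0,0,0,0],[0.002,-0.032,0,0,0,0],[0.002,-0.032,0,0,0,0],[0.002,-0.032,0,0,0,0],[0.002,-0.032,0,0,0,0],[0.002,-0.032,0,0,0,0],[0.002,-0.032,0,0,0,0],[0.002,-0.032,0,0,0,0],[0.001,-0.03,0,0,0,0],[0,-0.02,0,0,0,0]]]'

```text
time_s: 5.55
position: [0.5767, 0.0674, 0.1609]
ee_rot: [-3.141, 0.004, 0.003]
wrist_force: [0.7, 0.3, -0.7]
grip_width: 0.0269
grip_force: 59.1
```

Request:
jog_arm --targets '[[[0,0,0,0,0,0],[0,0,0,0,0,0],[0,0,0,0,0,0]]]'

```text
time_s: 5.85
position: [0.5778, 0.0628, 0.1621]
ee_rot: [3.14, 0.002, -0.002]
wrist_force: [1.2, -0.3, -0.5]
grip_width: 0.0273
grip_force: 59.1
```

Run:
```python
from h import *
t=status.get_state();print(t['position'],t['ee_rot'],t['grip_width'],t['wrist_force'])
s=snap('wrist','w4');print(s['T'].round(3).tolist())
a=load('top0');print('top ring',plane(a,211,199.6,.058))
x0,y0,x1,y1=60,100,460,384
cv2.imwrite('pics/c3.png',cv2.resize(s['frame'][y0:y1,x0:x1],None,fx=2,fy=2,interpolation=2)[:,:,::-1])
```

```text
[0.57775957 0.06280746 0.16212702] [ 3.14043058e+00  1.90937707e-03 -1.99922458e-03] 0.027283566492792954 [ 1.18166382 -0.28308358 -0.52622337]
[[-0.002, 0.96, 0.28, 0.648], [-1.0, -0.002, 0.0, 0.064], [0.001, -0.28, 0.96, 0.342], [0.0, 0.0, 0.0, 1.0]]
top ring [0.57677603 0.12002367 0.058     ]
```

View pics/c3.png

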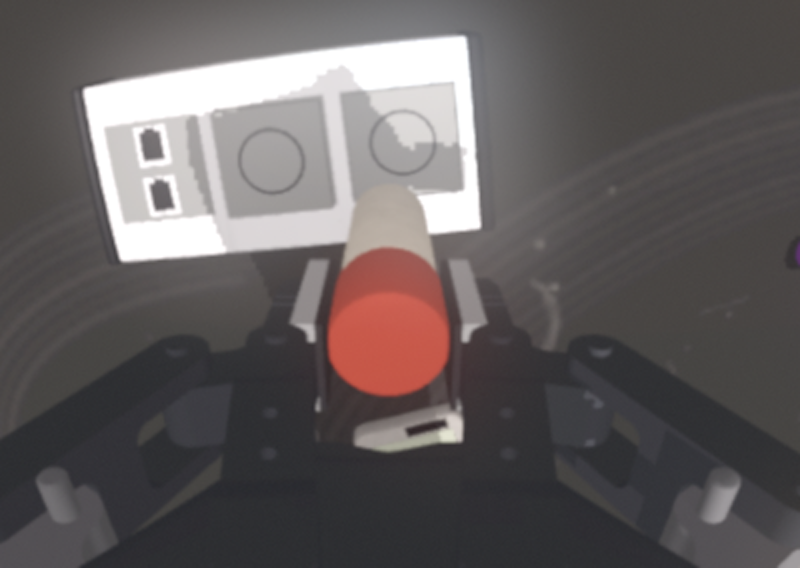

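The rings are clear: loose cover at crop (271,161), i.e. pixel (195.5,180.5), and seated cover at (402,142), i.e. pixel (261,171). The stick's foot shows at crop (390,190).

Run:
```python
from h import *
s=load('w4')
l=plane(s,195.5,180.3,.058,True);q=plane(s,261,171,.048,True);print(l,q,np.linalg.norm((l-q)[:2]))
# consistency: cap top centre on tool axis? cap top z = tcp-0.024+0.089
for u,v in((254.5,272),): print('cap',plane(s,u,v,.162-.024+.089,True))
# box outline corners at deck
for u,v in((60+83/2,100+88/2),(60+466/2,100+38/2),(60+480/2,100+229/2),(60+120/2,100+262/2)): print(plane(s,u,v,.048,True).round(4))
```

```text
[0.57772408 0.12219505 0.058     ] [0.58461809 0.05683875 0.048     ] 0.06571889898801876
cap [0.57700313 0.06400414 0.227     ]
[0.6172 0.2291 0.048 ]
[0.6373 0.0254 0.048 ]
[0.5375 0.0151 0.048 ]
[0.5159 0.2193 0.048 ]
```

Ring spacing comes out at 65.7 mm against 66 expected, and top and wrist agree within 2 mm. Moving over (0.578, 0.1205) and down to near contact.

Request:
jog_arm --targets '[[[0.0005,-0.02,0,0,0,0],[0,-0.025,0,0,0,0],[0,-0.0125,0,0,0,0],[0,0,0,0,0,0],[0,0,0.02,0,0,0],[0,0,0.025,0,0,0],[0,0,0.02,0,0,0],[0,0,0.009,0,0,0],[0,0,0,0,0,0],[0,0,0,0,0,0]]]'

```text
time_s: 6.9
position: [0.5795, 0.1215, 0.0899]
ee_rot: [3.141, -0.001, -0.001]
wrist_force: [1.1, 0.7, -0.2]
grip_width: 0.0272
grip_force: 59.1
```

Run:
```python
from h import *
t=status.get_state();print(t['position'],t['ee_rot'],t['wrist_force'])
s=snap('wrist','w5');b=snap('scene','scene2');a=snap('top','top2')
W=cv2.resize(s['frame'][110:310,100:400],None,fx=1.5,fy=1.5,interpolation=2)
B=cv2.resize(b['frame'][140:245,165:275],None,fx=3,fy=3,interpolation=2)
C=np.zeros((315,780,3),np.uint8);C[:300,:450]=W;C[:,450:]=B;cv2.imwrite('pics/c4.png',C[:,:,::-1])
```

```text
[0.57949639 0.12151073 0.08992329] [ 3.14146521e+00 -9.62944280e-04 -9.73491927e-04] [ 1.12688192  0.72792375 -0.16592194]
```

View pics/c4.png

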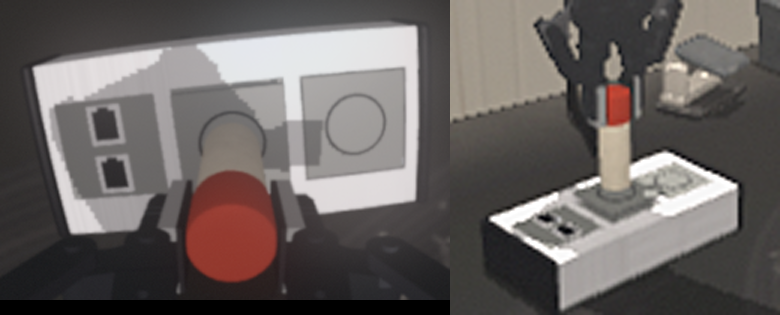

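The foot is concentric with the ring at crop (232,140), and the gripper is well above the covers. Pressing in steps.

Request:
jog_arm --targets '[[[-0.001,0.0005,0.003,0,0,0],[0,0,0.003,0,0,0],[0,0,0.002,0,0,0],[0,0,0.002,0,0,0],[0,0,0.002,0,0,0],[0,0,0,0,0,0]]]'

```text
time_s: 7.65
position: [0.5782, 0.122, 0.0779]
ee_rot: [-3.141, -0.001, 0.0]
wrist_force: [-1.4, -0.0, 3.9]
grip_width: 0.0267
grip_force: 59.7
```

Request:
jog_arm --targets '[[[0,0,0.002,0,0,0],[0,0,0.002,0,0,0],[0,0,0.001,0,0,0],[0,0,0,0,0,0]]]'

```text
time_s: 8.05
position: [0.5777, 0.1216, 0.0722]
ee_rot: [3.141, 0.0, -0.0]
wrist_force: [-1.1, -0.7, 3.5]
grip_width: 0.0271
grip_force: 59.7
```

Request:
jog_arm --targets '[[[0,0,0.001,0,0,0],[0,0,0.001,0,0,0],[0,0,0,0,0,0]]]'

```text
time_s: 8.35
position: [0.5784, 0.1216, 0.0721]
ee_rot: [3.141, -0.001, -0.0]
wrist_force: [-4.7, -2.2, 17.1]
grip_width: 0.027
grip_force: 61.0
```

Request:
jog_arm --targets '[[[0,0,0.001,0,0,0],[0,0,0,0,0,0]]]'

```text
time_s: 8.55
position: [0.5788, 0.1216, 0.0721]
ee_rot: [3.141, -0.002, -0.0]
wrist_force: [-6.8, -1.6, 24.6]
grip_width: 0.0271
grip_force: 61.7
```

The cover is hard on its ledge: foot at 48 mm, force rising with no further travel. Lifting off and looking.

Request:
jog_arm --targets '[[[0,0,-0.01,0,0,0],[0,0,-0.02,0,0,0],[0,0,-0.03,0,0,0],[0,0,-0.03,0,0,0],[0,0.02,0,0,0,0],[0,0.03,0,0,0,0],[0,0.03,0,0,0,0],[0,0.02,0,0,0,0],[0,0,0,0,0,0],[0,0,0,0,0,0]]]'

```text
time_s: 9.55
position: [0.5777, 0.0219, 0.1589]
ee_rot: [-3.141, 0.0, -0.001]
wrist_force: [-1.0, 1.0, -1.1]
grip_width: 0.0271
grip_force: 59.1
```

Run:
```python
from h import *
t=status.get_state();print(t['position'],t['ee_rot'],t['wrist_force'])
s=snap('wrist','w6');b=snap('scene','scene3')
W=cv2.resize(s['frame'][110:310,60:360],None,fx=1.5,fy=1.5,interpolation=2)
B=cv2.resize(b['frame'][140:245,165:275],None,fx=3,fy=3,interpolation=2)
C=np.zeros((315,780,3),np.uint8);C[:300,:450]=W;C[:,450:]=B;cv2.imwrite('pics/c5.png',C[:,:,::-1])
```

```text
[0.57765044 0.02188923 0.15887943] [-3.14115157e+00  4.58312844e-04 -7.41072213e-04] [-1.0240076   1.03869851 -1.14235016]
```

View pics/c5.png

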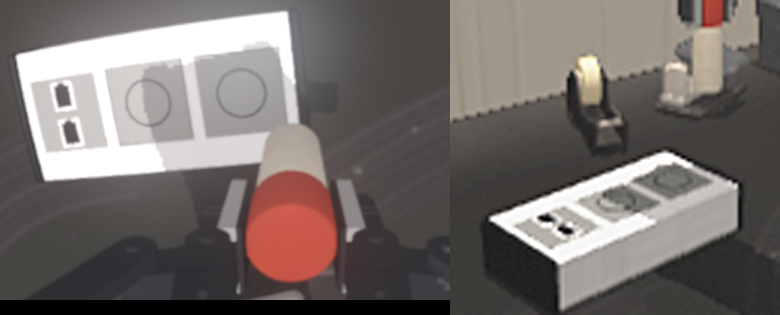

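Both covers are now flush, at (148,103) and (241,92), with no step visible in the scene view. Placing the stick on clear table right of the box.

Request:
jog_arm --targets '[[[0,0.025,0,0,0,0],[0,0.035,0,0,0,0],[0,0.035,0,0,0,0],[0,0.03,0,0,0,0],[0,0.015,0,0,0,0],[0,0,0.03,0,0,0],[0,0,0.035,0,0,0],[0,0,0.035,0,0,0],[0,0,0.02,0,0,0],[0,0,0.01,0,0,0],[0,0,0,0,0,0],[0,0,0,0,0,0]]]'

```text
time_s: 10.85
position: [0.5788, -0.1176, 0.0301]
ee_rot: [-3.141, -0.001, 0.001]
wrist_force: [-0.3, 0.1, -0.0]
grip_width: 0.027
grip_force: 59.1
```

Request:
jog_arm --targets '[[[0,0,0.002,0,0,0],[0,0,0.001,0,0,0],[0,0,0,0,0,0]]]'

```text
time_s: 11.15
position: [0.5782, -0.1184, 0.0268]
ee_rot: [3.141, -0.001, -0.0]
wrist_force: [-0.5, 0.5, -0.7]
grip_width: 0.0268
grip_force: 59.1
```

Request:
jog_arm --targets '[[[0,0,0.001,0,0,0],[0,0,0.001,0,0,0],[0,0,0.001,0,0,0],[0,0,0,0,0,0]]]'

```text
time_s: 11.55
position: [0.5783, -0.1185, 0.0241]
ee_rot: [3.141, -0.001, -0.0]
wrist_force: [-2.2, 0.3, 7.2]
grip_width: 0.0274
grip_force: 60.1
```

The stick is on the table. Opening, then retreating straight up.

Request:
jog_arm --targets '[[[0,0,0,0,0,0],[0,0,0,0,0,0],[0,0,0,0,0,0],[0,0,0,0,0,0],[0,0,0,0,0,0],[0,0,0,0,0,0]]]' --jaw 0.9

```text
time_s: 12.15
position: [0.5778, -0.1183, 0.0231]
ee_rot: [3.142, 0.0, -0.0]
wrist_force: [-0.2, -0.7, -0.5]
grip_width: 0.0766
grip_force: 0.0
```

Request:
jog_arm --targets '[[[0,0,-0.01,0,0,0],[0,0,-0.03,0,0,0],[0,0,-0.04,0,0,0],[0,0,-0.04,0,0,0],[0,0,-0.04,0,0,0],[0,0,-0.02,0,0,0],[0,0,0,0,0,0],[0,0,0,0,0,0],[0,0,0,0,0,0]]]'

```text
time_s: 13.05
position: [0.5768, -0.1182, 0.2021]
ee_rot: [-3.141, 0.002, -0.0]
wrist_force: [-0.7, -0.9, -0.4]
grip_width: 0.0769
grip_force: 0.0
```

Run:
```python
from h import *
b=snap('scene','scene4');t=status.get_state();print(t['position'],t['qvel'].round(3),t['wrist_force'])
cv2.imwrite('pics/c6.png',cv2.resize(b['frame'][110:290,100:400],None,fx=2.6,fy=2.6,interpolation=2)[:,:,::-1])
```

```text
[ 0.57678972 -0.11822793  0.20184543] [-0.001  0.005 -0.001 -0.002  0.     0.     0.   ] [-0.01925114  0.08741411 -0.49881801]
```

View pics/c6.png

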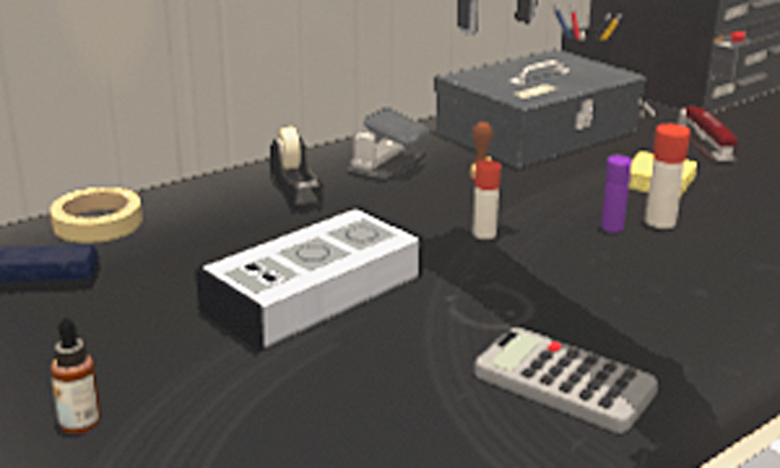

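The glue stick stands upright at (486,200), both covers are flush at (313,252) and (365,234), and everything else is where it was. Handing in.

```bash
python3 -c "
from plant import hand_in
print(hand_in())"
```

```text
the job is handed in; nothing more can be done
None
```

The loose cover (middle bay) is pressed in flush like its neighbour, the glue stick stands upright and released on the table right of the box, nothing else was moved, and the job was handed in at about 13 s.

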